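# Clamp a freshly glued mural tile in the bench screw press

### The job

The mural tile lying in the press has just been glued to its backer board. Wind the press down with its handwheel until the rubber facing of the platen touches the tile, then about a quarter turn more so that the tile is held firmly without squeezing all the glue out, and let go of the wheel. Do not shift the tile on the bed or disturb the other things on the bench.

Things in the scene. Friction and masses are not known exactly. Their poses are not given: they have to be found in the camera images.
- press: bench screw press, grey cast iron, fixed. Origin: centre of its underside, z up, front to its own -x. Base 210 (x) by 320 mm (y), bed 35 mm high; steel columns 26 mm thick at y +-128 mm carry a crosshead, top 205 mm above the bench. A vertical screw on the press's z axis runs through it, handwheel on its upper end, platen on its lower end: all three go down and up together.
- wheel_center (a point): centre of the handwheel, on the vertical screw axis, in the mid-plane of the rim. The wheel lies level: rim 170 mm in diameter at its centreline, made of 18 mm round bar, three spokes; the hub and its nut rise 25 mm above this point. It goes down with the screw, and is 230 mm above the bench when the rubber first touches the tile.
- handle (a point): on the axis of the upright black handle on the rim, 85 mm out from the screw axis, 61 mm above wheel_center. The handle is a smooth barrel 23 to 24 mm in diameter and 59 mm long; this point is 12 mm below its top, 47 mm above its foot. It spins freely on its own pin, so it can be held without turning the wrist while it is carried round the screw axis.
- wheel (a joint): turn of the handwheel, rad, growing CLOCKWISE seen from above, which lowers wheel and platen: 12 mm per turn. Handle's angle about the press's z axis, from its +x: minus this value. The start is 1.2 to 2.5 turns before touch. Turning takes about 6 N at the handle, and past touch 5 N more for each quarter turn. The screw holds by friction when let go.
- platen: pressing plate, 165 by 205 mm, guided on the columns. Origin: centre of the underside of its soft black rubber facing (150 by 190 mm, 12 mm thick), which meets the tile. The rubber gives 1 mm for each 70 N of clamping force: a quarter turn (3 mm) past first touch gives about 200 N. Wheel centre: 173 mm above this origin.
- panel: glued mural section lying loose on the bed under the platen: cement board 160 by 200 by 12 mm with a painted tile 140 by 180 by 10 mm on it, 1.5 kg. Origin: centre of its underside; the tile's top, which the rubber must meet, is 22 mm above it.
- glaze_pot: bystander: open white plastic pot, 90 mm across, 95 mm high. Origin: centre of its underside.
- spare_tiles: bystander: stack of four bare tiles, 100 by 100 mm, 40 mm high. Origin: centre of its underside.
- brush: bystander: glaze brush lying on the bench, 200 mm long. Origin: under its middle.
- spreader: bystander: glue spreader (flat spatula) lying on the bench, 280 mm long. Origin: under its middle.

How it is judged:
By the outcome, as a careful person would: the job done as asked, in the order asked, and still so for the second after the job is handed in, with the robot touching nothing.
It also fails if it takes over 70 s, if anything falls off the work surface, if the arm or the gripper's body presses on something with over 40 N, if the wrist force passes 120 N, or if a joint passes its speed limit or range.

### The arm

A 6-joint arm with a two-finger parallel gripper is mounted at the origin on the work surface. World frame = base frame: x ahead of the robot, y to its left, z up, the work surface at z = 0. Lengths are in m, angles in rad, forces in N, time in s.
With the tool pointing down it reaches from about 0.275 to 0.875 m from the base axis. Payload 12.5 kg.
Tool frame: the origin (TCP) lies at the very end of the fingers, on their centre line; the grasp point (between the pads) lies 19 mm behind it; x points along the fingers, y is the direction in which the jaws open and shut, and the axes are right-handed (so a half turn about x gives the same grasp; the last joint's range is limited). The gripper opens to 85 mm and grips with 20 to 120 N. Pads are 22 mm wide; open, the fingers measure 114 mm over their backs; the gripper's body (76 mm by 85 mm) begins 54 mm behind the grasp point. The pads swing forward as they close: fully open they stand 13 mm farther back than shut.
Start: joints at [-1.307, 0.351, 1.652, -0, 1.139, -0.085], TCP at [0.188, -0.517, 0.231] pointing down, gripper open.
Joint ranges: [-2.75, 2.75], [-0.79, 2.1], [0.01, 2.65], [-1.57, 4.71], [0.07, 3.14], [-2.87, 2.87]. Speed limits (rad/s): [2.22, 2.22, 2.79, 3.14, 3.14, 3.14].

### API

Orientations are given as a unit quaternion [x, y, z, w].
In Python, from bench import sense, read_camera, camera_model, sign_off gives the robot as it stands.
- The arm moves only by the shell command python3 -m crank 'ROWS' [OPENING]. ROWS is JSON, a list that holds one entry, the list of rows, each a list of 6 numbers: the shift along the tool's x, y, z scaled (see below), then the turn, a rotation vector about the tool's x, y, z scaled (see below). A call has 1 to 20 rows; each row is the pose to reach, as a shift and turn from the pose measured when the call began, along the tool's axes at that moment, turning the shorter way round; what a row does not reach only later rows make up. The controller multiplies each number of a shift by 1000 mm and each number of a turn by 180 degrees. A row lasts 1/10 s, in which the tool goes at most 50 mm and 8.59 degrees, less where a joint would pass 70% of its speed; a pose out of reach is approached as far as the arm can. A call with a number of a shift or a turn outside -1 to 1 is refused whole. A call with a gripper value outside its range is refused whole. OPENING is the gripper's target within -1 to 1 (shut at 1, half-way at 0, fully open at -1), set as the call begins (- or left out, the last holds). The fingers move at their own pace and stop on an object; the grip force is fixed at half the most. Time passes only in rows, so rows that repeat a pose let the fingers close. It gives the time, the measured TCP pose, the force and the opening at its end, in the units of the state.
- sense(): the state, without advancing time (a new reading comes with each control period).
- read_camera(name): name is "side" or "top" or "wrist"; returns the picture (420x560x3 uint8, red, green, blue); there is no depth.
- camera_model(name): a dict with "fx", "fy", "cx", "cy" (pixels), "dist_coeffs" ([k1, k2, p1, p2, k3] as OpenCV has them; the pictures are not rectified), "pose" (4x4, takes a point from camera to world coordinates). Camera axes: x right, y down, z forward; pixel columns grow to the right and rows downward; lengths in m; the calibration is good to about 2 mm. A picture is of the moment at which its call begins: read the wrist's pose just before it. camera_model takes no time and is no camera call; for the wrist camera it gives the pose at the moment of the call.
- sign_off(): hands the job in, once; it reports no verdict.
The state is a dict: "time_s": time; "joint_positions": joint angles; "joint_vel": joint speeds; "joint_torque": joint torques, N m; "position": TCP position; "tool_rot": TCP orientation; "force": force on the tool from outside, world axes, zero at the start; "torque": the same for the moment, N m; "grip_width": finger opening in m.
Only numpy, scipy, OpenCV 4.12 (cv2) and the standard library are available. Lean on these libraries where they do the work, as an engineer would, in place of code of your own. Each camera call takes 0.05 s, during which the arm holds its last target. There are 200 camera calls.

## Working session

There is one attempt and no reset: what is moved stays moved. The work goes in short steps, Python scripts to look and compute and a shell command to move; the robot and the scene stay as the last step left them, time stands still between calls to the robot, and variables do not carry over. Pictures are saved under pics/ and viewed, about 8 in all and at most 12, crops included, and the job is handed in when it is done.

```bash
mkdir -p pics; ls
python3 - <<'E'
from bench import *
import cv2,numpy as np
print(sense())
ims=[]
for n in ("side","top"):
    im=read_camera(n); cv2.imwrite(f"pics/{n}0.png",im[:,:,::-1]); 
    m=camera_model(n); print(n,{k:np.round(v,4).tolist() for k,v in m.items()})
E
```

```text
pics
{'time_s': 0.0, 'joint_positions': array([-1.30657900e+00,  3.51204497e-01,  1.65243929e+00,  1.73359385e-05,
        1.13908657e+00, -8.45726207e-02]), 'joint_vel': array([ 3.69642253e-04, -1.27894553e-03, -1.39989033e-04, -4.13158076e-05,
       -9.28141574e-05, -1.66408652e-04]), 'joint_torque': array([-1.93857006e-03, -5.06105769e+01, -2.91404986e+01, -1.74908259e-04,
        4.60606665e-03,  1.04813464e-05]), 'position': array([ 0.18792325, -0.51654464,  0.23077002]), 'tool_rot': array([-0.69635097, -0.1230903 ,  0.69641204, -0.12228807]), 'force': array([-0.25750141,  0.59547978, -0.30835181]), 'torque': array([-0.03423904,  0.01011612, -0.01300426]), 'grip_width': 0.08557001744921802}
side {'fx': 406.9907, 'fy': 406.9907, 'cx': 285.6165, 'cy': 212.5861, 'dist_coeffs': [-0.003, 0.0, 0.0, 0.0, 0.0], 'pose': [[-0.7297, -0.4573, 0.5083, -0.0912], [-0.6836, 0.4993, -0.5322, 0.5873], [-0.0104, -0.7359, -0.677, 0.9529], [0.0, 0.0, 0.0, 1.0]]}
top {'fx': 425.7419, 'fy': 425.7419, 'cx': 278.1266, 'cy': 207.607, 'dist_coeffs': [0.0205, 0.0, 0.0, 0.0, 0.0], 'pose': [[0.0148, -0.9877, 0.1559, 0.2849], [-0.9997, -0.0113, 0.0234, -0.0172], [-0.0214, -0.1562, -0.9875, 1.5305], [0.0, 0.0, 0.0, 1.0]]}
```

View pics/side0.png

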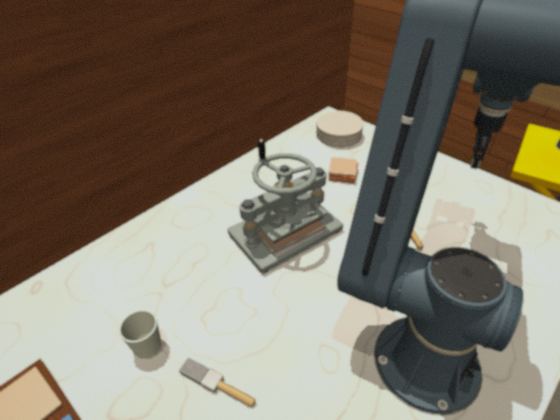

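View pics/top0.png

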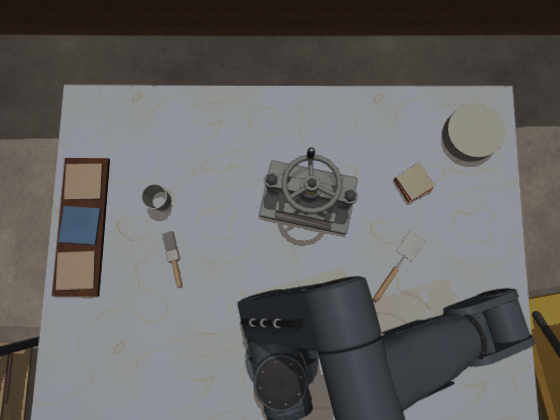

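Run:
```python
import cv2,numpy as np
a=cv2.imread("pics/side0.png")[120:280,215:355]; b=cv2.imread("pics/top0.png")[135:255,245:375]
a=cv2.resize(a,None,fx=3,fy=3,interpolation=2)[:480,:400]; b=cv2.resize(b,None,fx=3,fy=3,interpolation=2)
o=np.zeros((480,800,3),np.uint8); o[:a.shape[0],:a.shape[1]]=a; o[:b.shape[0],400:400+b.shape[1]]=b
cv2.imwrite("pics/crop1.png",o)
```

```text
(no output)
```

View pics/crop1.png

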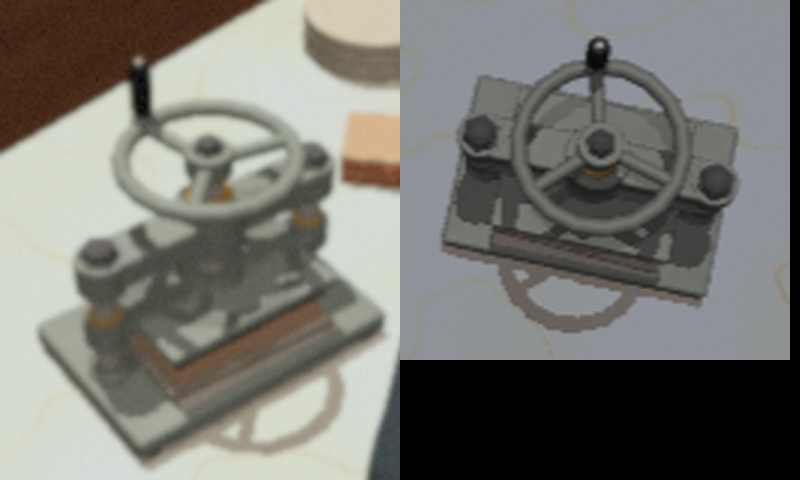

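```bash
cat > h.py <<'E'
from bench import *
import cv2,numpy as np
def ray(m,p):
    K=np.array([[m["fx"],0,m["cx"]],[0,m["fy"],m["cy"]],[0,0,1]])
    u=cv2.undistortPoints(np.array([[p]],float),K,np.array(m["dist_coeffs"]))[0,0]
    T=np.array(m["pose"]); d=T[:3,:3]@[u[0],u[1],1]; return T[:3,3],d/np.linalg.norm(d)
def tri(obs):
    A=np.zeros((3,3));b=np.zeros(3);R=[ray(m,p) for m,p in obs]
    for o,d in R: P=np.eye(3)-np.outer(d,d);A+=P;b+=P@o
    x=np.linalg.solve(A,b); return x,[np.linalg.norm((np.eye(3)-np.outer(d,d))@(x-o))*1e3 for o,d in R]
def plane(m,p,z): o,d=ray(m,p); return o+d*(z-o[2])/d[2]
def axes():
    from scipy.spatial.transform import Rotation as R
    return R.from_quat(sense()["tool_rot"]).as_matrix()
E
python3 - <<'E'
from h import *
s,t=camera_model("side"),camera_model("top")
for n,a,b in [("handle top",(261.3,141),(311,149.5)),("foot",(262.3,158.7),(311,156.7)),("nut",(284.3,167.7),(311.7,182)),("rim c",(284.3,173),(312,183.8)),("capL",(248,203),(271.3,179)),("capR",(319.7,171.3),(350.3,195.3))]:
    x,e=tri([(s,a),(t,b)]); print(n,x.round(4),np.round(e,1))
print(axes().round(3))
for w in "t": print(camera_model("wrist"), sense()["position"])
E
```

```text
handle top [ 0.6479 -0.0849  0.3167] [3.7 3.7]
foot [ 0.6458 -0.0866  0.2548] [0.9 0.9]
nut [ 0.5626 -0.09    0.2617] [3.2 3.2]
rim c [ 0.5624 -0.0912  0.242 ] [1.9 1.9]
capL [0.586  0.0358 0.1954] [3. 3.]
capR [ 0.5346 -0.2171  0.1928] [4.5 4.5]
[[-0.     0.342 -0.94 ]
 [ 0.001 -0.94  -0.342]
 [-1.    -0.001 -0.   ]]
{'fx': 349.52052170482176, 'fy': 349.52052170482176, 'cx': 289.86774572099125, 'cy': 207.99343747014487, 'dist_coeffs': array([-0.00270956,  0.        ,  0.        ,  0.        ,  0.        ]), 'pose': array([[ 0.34254978, -0.90417684, -0.25519383,  0.25166815],
       [-0.93949717, -0.33029718, -0.09082311, -0.49232149],
       [-0.00216965,  0.27086532, -0.96261481,  0.37433227],
       [ 0.        ,  0.        ,  0.        ,  1.        ]])} [ 0.18791849 -0.51657908  0.23081433]
```

```bash
python3 -m crank '[[[-0.12,0,0,0,0,0],[-0.12,0,0,0,0,0],[-0.24,0,0,0,0,0],[-0.24,0,0,0,0,0],[-0.24,-0.295,-0.439,0.1111,0,0],[-0.24,-0.295,-0.439,0.1111,0,0],[-0.24,-0.295,-0.439,0.1111,0,0],[-0.24,-0.295,-0.439,0.1111,0,0],[-0.24,-0.295,-0.439,0.1111,0,0],[-0.24,-0.295,-0.439,0.1111,0,0],[-0.24,-0.295,-0.439,0.1111,0,0],[-0.24,-0.295,-0.439,0.1111,0,0],[-0.24,-0.295,-0.439,0.1111,0,0],[-0.24,-0.295,-0.439,0.1111,0,0],[-0.24,-0.295,-0.439,0.1111,0,0],[-0.24,-0.295,-0.439,0.1111,0,0],[-0.24,-0.295,-0.439,0.1111,0,0],[-0.24,-0.295,-0.439,0.1111,0,0],[-0.24,-0.295,-0.439,0.1111,0,0],[-0.24,-0.295,-0.439,0.1111,0,0]]]' -1
python3 - <<'E'
from h import *
print(sense()["position"],axes().round(3).tolist(),sense()["joint_positions"].round(2))
import pickle
m=camera_model("wrist"); im=read_camera("wrist"); pickle.dump(m,open("wA.pkl","wb")); cv2.imwrite("pics/wA.png",im[:,:,::-1])
E
```

```text
time_s: 2.1
position: [0.4994, -0.0903, 0.4713]
tool_rot: [-0.707, 0.0, 0.707, 0.001]
force: [0.4, 0.7, 0.1]
grip_width: 0.0855
[ 0.4993582  -0.09026976  0.47127012] [[-0.0, -0.002, -1.0], [0.001, -1.0, 0.002], [-1.0, -0.001, 0.0]] [-0.27  0.14  1.36  0.    1.65  1.3 ]
```

View pics/wA.png

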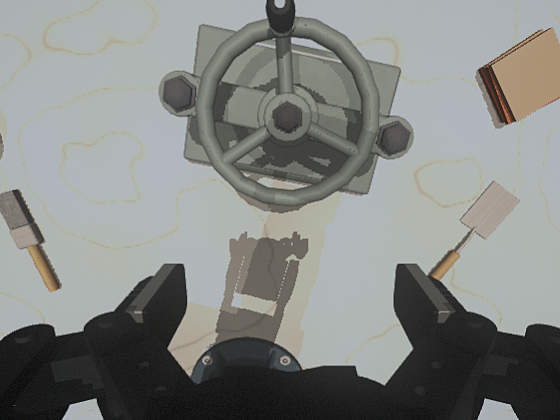

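```bash
python3 -m crank '[[[0,-0.04,-0.06,0,0,0],[0,-0.08,-0.12,0,0,0],[0,-0.08,-0.12,0,0,0],[0,-0.08,-0.12,0,0,0],[0,-0.08,-0.12,0,0,0],[0,-0.08,-0.12,0,0,0]]]'
python3 - <<'E'
from h import *
import pickle
m=camera_model("wrist"); im=read_camera("wrist"); pickle.dump(m,open("wB.pkl","wb")); cv2.imwrite("pics/wB.png",im[:,:,::-1])
E
```

```text
time_s: 2.75
position: [0.6189, -0.0111, 0.4718]
tool_rot: [0.707, -0.001, -0.707, -0.001]
force: [0.2, -0.8, 0.3]
grip_width: 0.0852
```

View pics/wB.png

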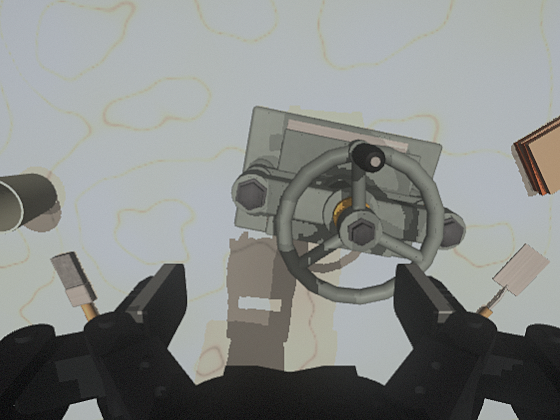

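Run:
```python
from h import *
import pickle
A=pickle.load(open("wA.pkl","rb"));B=pickle.load(open("wB.pkl","rb"))
s,t=camera_model("side"),camera_model("top")
for n,a,b in [("nut",(287.5,117),(361.5,232)),("rim",(289.5,110.5),(359,221)),("capL",(181,92),(250,193)),("capR",(396,136),(452,229))]:
    x,e=tri([(A,a),(B,b)]); print(n,x.round(4),np.round(e,1))
print("handle",tri([(B,(376,160)),(t,(311,149.5)),(s,(261.3,141))]))
for z in (.31,.315,.32,.325,.33): print(z,plane(B,(376,160),z))
```

```text
nut [ 0.5601 -0.0866  0.2608] [0. 0.]
rim [ 0.5659 -0.088   0.2394] [0.5 0.5]
capL [0.5862 0.0397 0.1854] [1.4 1.4]
capR [ 0.5374 -0.2172  0.1883] [1.6 1.6]
handle (array([ 0.64636452, -0.08379754,  0.31827967]), [np.float64(1.2183941988334495), np.float64(4.0511485302410515), np.float64(3.5854800719489477)])
0.31 [ 0.64428277 -0.0850337   0.31      ]
0.315 [ 0.64497777 -0.08381105  0.315     ]
0.32 [ 0.64567277 -0.08258839  0.32      ]
0.325 [ 0.64636777 -0.08136574  0.325     ]
0.33 [ 0.64706277 -0.08014309  0.33      ]
```

Wrist views: A shows the hub nut at (287,117) and the rim spanning x 195–384. B shows the handle top at (376,160), the nut at (361,232) and clear space around the handle. The screw axis is near (0.562,-0.089) and the handle near (0.646,-0.083), so I'll descend and grip.

```bash
python3 -m crank '[[[0,0.036,-0.014,0,0,0],[0,0.072,-0.027,0,0,0],[0,0.072,-0.027,0,0,0],[0.05,0.072,-0.027,0,0,0],[0.1,0.072,-0.027,0,0,0],[0.13,0.072,-0.027,0,0,0],[0.16,0.072,-0.027,0,0,0],[0.182,0.072,-0.027,0,0,0],[0.182,0.072,-0.027,0,0,0],[0.182,0.072,-0.027,0,0,0],[0.182,0.072,-0.027,0,0,0]]]' -1
python3 -m crank '[[[0,0,0,0,0,0],[0,0,0,0,0,0],[0,0,0,0,0,0],[0,0,0,0,0,0],[0,0,0,0,0,0],[0,0,0,0,0,0],[0,0,0,0,0,0],[0,0,0,0,0,0],[0,0,0,0,0,0],[0,0,0,0,0,0]]]' 1
python3 - <<'E'
from h import *
print(axes().round(4).tolist())
im=read_camera("wrist"); w=cv2.imwrite("pics/wC.png",im[:,:,::-1])
im=read_camera("side"); w=cv2.imwrite("pics/s1.png",im[:,:,::-1])
E
```

```text
time_s: 3.9
position: [0.6462, -0.0833, 0.2923]
tool_rot: [0.708, -0.001, -0.706, -0.001]
force: [-0.2, -0.9, -0.4]
grip_width: 0.0858
time_s: 4.9
position: [0.6463, -0.0833, 0.2927]
tool_rot: [0.709, -0.001, -0.706, -0.001]
force: [-1.9, 0.8, 5.1]
grip_width: 0.0211
[[0.0044, -0.0027, -1.0], [0.0001, -1.0, 0.0027], [-1.0, -0.0001, -0.0044]]
```

View pics/wC.png

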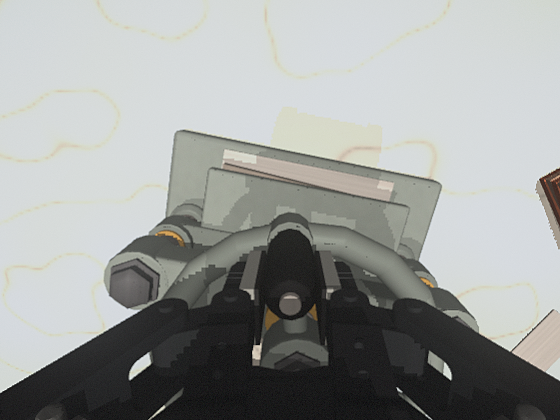

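```bash
cat > tab.py <<'E'
import sys,numpy as np
c=np.array([.562,-.089])
def tab(p0,step,n,R=.085):
    p=np.radians(p0); 
    for k in range(1,n+1):
        q=np.radians(p0-step*k); print(f"[{.012*step*k/360:.4f},{-R*(np.sin(q)-np.sin(p)):.4f},{-R*(np.cos(q)-np.cos(p)):.4f},0,0,0]",end=",")
    print()
if __name__=="__main__": tab(float(sys.argv[1]),float(sys.argv[2]),int(sys.argv[3]))
E
python3 tab.py 4 15 6
```

```text
[0.0005,0.0221,0.0014,0,0,0],[0.0010,0.0432,0.0084,0,0,0],[0.0015,0.0617,0.0206,0,0,0],[0.0020,0.0764,0.0373,0,0,0],[0.0025,0.0863,0.0571,0,0,0],[0.0030,0.0907,0.0789,0,0,0],
```

```bash
python3 -m crank '[[[0.0005,0.0221,0.0014,0,0,0],[0.001,0.0432,0.0084,0,0,0],[0.001,0.0432,0.0084,0,0,0]]]'; python3 -m crank '[[[0,0,0,0,0,0],[0,0,0,0,0,0]]]'
```

```text
time_s: 5.3
position: [0.6361, -0.1284, 0.2916]
tool_rot: [0.707, -0.002, -0.707, -0.001]
force: [-9.6, -3.4, 5.4]
grip_width: 0.0212
time_s: 5.5
position: [0.6359, -0.1286, 0.2916]
tool_rot: [0.707, -0.002, -0.707, -0.001]
force: [-3.8, -0.5, 4.8]
grip_width: 0.0215
```

```bash
python3 tab.py -28 15 12
```

```text
[0.0005,0.0181,0.0129,0,0,0],[0.0010,0.0322,0.0300,0,0,0],[0.0015,0.0414,0.0502,0,0,0],[0.0020,0.0450,0.0721,0,0,0],[0.0025,0.0429,0.0942,0,0,0],[0.0030,0.0351,0.1150,0,0,0],[0.0035,0.0223,0.1330,0,0,0],[0.0040,0.0051,0.1471,0,0,0],[0.0045,-0.0151,0.1563,0,0,0],[0.0050,-0.0369,0.1600,0,0,0],[0.0055,-0.0590,0.1579,0,0,0],[0.0060,-0.0798,0.1501,0,0,0],
```

```bash
python3 -m crank '[[[0.0005,0.018,0.0129,0,0,0],[0.001,0.0322,0.03,0,0,0],[0.0015,0.0414,0.0502,0,0,0],[0.002,0.045,0.0721,0,0,0]]]'
python3 - <<'E'
from h import *
print(axes().round(3).tolist(),sense()["joint_positions"].round(2))
E
```

```text
time_s: 5.9
position: [0.5639, -0.1729, 0.2896]
tool_rot: [0.708, -0.001, -0.706, -0.002]
force: [3.6, 12.6, 5.6]
grip_width: 0.021
[[0.003, -0.004, -1.0], [0.001, -1.0, 0.004], [-1.0, -0.001, -0.003]] [-0.38  0.37  1.47  0.    1.29  1.2 ]
```

```bash
cat > tab2.py <<'E'
import sys,numpy as np
from bench import sense
cx,cy,step,n=map(float,sys.argv[1:5]); R=.085
p=sense()["position"]; p0=np.arctan2(p[1]-cy,p[0]-cx); print(np.degrees(p0),p,sense()["force"].round(1))
for k in range(1,int(n)+1):
    q=p0-np.radians(step*k); print(f"[{.012*step*k/360:.4f},{-(cy+R*np.sin(q)-p[1]):.4f},{-(cx+R*np.cos(q)-p[0]):.4f},0,0,0]",end=",")
E
python3 tab2.py .56 -.087 15 12
```

```text
-87.4339433900285 [ 0.56385013 -0.1729095   0.28958443] [ 3.6 12.6  5.6]
[0.0005,-0.0029,0.0222,0,0,0],[0.0010,-0.0105,0.0430,0,0,0],[0.0015,-0.0232,0.0612,0,0,0],[0.0020,-0.0402,0.0755,0,0,0],[0.0025,-0.0603,0.0849,0,0,0],[0.0030,-0.0821,0.0888,0,0,0],[0.0035,-0.1042,0.0869,0,0,0],[0.0040,-0.1251,0.0793,0,0,0],[0.0045,-0.1433,0.0666,0,0,0],[0.0050,-0.1575,0.0496,0,0,0],[0.0055,-0.1669,0.0295,0,0,0],[0.0060,-0.1708,0.0077,0,0,0],
```

```bash
python3 -m crank '[[[0.0005,-0.0029,0.0222,0,0,0],[0.001,-0.0105,0.043,0,0,0],[0.0015,-0.0232,0.0612,0,0,0],[0.002,-0.0402,0.0755,0,0,0],[0.0025,-0.0603,0.0849,0,0,0],[0.003,-0.0821,0.0888,0,0,0]]]'; python3 tab2.py .56 -.087 15 12
```

```text
time_s: 6.5
position: [0.476, -0.0905, 0.2867]
tool_rot: [0.709, -0.002, -0.705, -0.001]
force: [17.5, -4.7, -4.5]
grip_width: 0.021
-177.6299368204633 [ 0.47597267 -0.09047781  0.28669825] [17.5 -4.7 -4.5]
[0.0005,-0.0221,-0.0011,0,0,0],[0.0010,-0.0429,-0.0087,0,0,0],[0.0015,-0.0610,-0.0215,0,0,0],[0.0020,-0.0753,-0.0385,0,0,0],[0.0025,-0.0846,-0.0587,0,0,0],[0.0030,-0.0884,-0.0805,0,0,0],[0.0035,-0.0864,-0.1026,0,0,0],[0.0040,-0.0788,-0.1234,0,0,0],[0.0045,-0.0660,-0.1416,0,0,0],[0.0050,-0.0490,-0.1558,0,0,0],[0.0055,-0.0289,-0.1652,0,0,0],[0.0060,-0.0070,-0.1690,0,0,0],
```

```bash
python3 tab2.py .5625 -.0865 15 12
```

```text
-177.36786880656743 [ 0.47597267 -0.09047781  0.28669825] [17.5 -4.7 -4.5]
[0.0005,-0.0222,-0.0035,0,0,0],[0.0010,-0.0431,-0.0110,0,0,0],[0.0015,-0.0613,-0.0237,0,0,0],[0.0020,-0.0756,-0.0407,0,0,0],[0.0025,-0.0850,-0.0608,0,0,0],[0.0030,-0.0889,-0.0826,0,0,0],[0.0035,-0.0870,-0.1047,0,0,0],[0.0040,-0.0795,-0.1256,0,0,0],[0.0045,-0.0668,-0.1438,0,0,0],[0.0050,-0.0498,-0.1581,0,0,0],[0.0055,-0.0297,-0.1675,0,0,0],[0.0060,-0.0079,-0.1714,0,0,0],
```

```bash
python3 -m crank '[[[0.0005,-0.0222,-0.0035,0,0,0],[0.001,-0.0431,-0.011,0,0,0],[0.0015,-0.0613,-0.0237,0,0,0],[0.002,-0.0756,-0.0407,0,0,0],[0.0025,-0.085,-0.0608,0,0,0],[0.003,-0.0889,-0.0826,0,0,0]]]'; python3 tab2.py .5625 -.0865 15 6
```

```text
time_s: 7.1
position: [0.5591, -0.0022, 0.2836]
tool_rot: [0.709, -0.003, -0.706, 0.0]
force: [-4.2, -17.5, 2.8]
grip_width: 0.0212
92.29716466896285 [ 0.55911933 -0.00222471  0.28362893] [ -4.2 -17.5   2.8]
[0.0005,0.0014,-0.0221,0,0,0],[0.0010,0.0090,-0.0429,0,0,0],[0.0015,0.0218,-0.0610,0,0,0],[0.0020,0.0389,-0.0752,0,0,0],[0.0025,0.0590,-0.0845,0,0,0],[0.0030,0.0809,-0.0883,0,0,0],
```

```bash
sed -i 's/R=.085/R=.084/' tab2.py; python3 tab2.py .562 -.088 15 8
```

```text
91.92349236506605 [ 0.55911933 -0.00222471  0.28362893] [ -4.2 -17.5   2.8]
[0.0005,0.0040,-0.0219,0,0,0],[0.0010,0.0117,-0.0424,0,0,0],[0.0015,0.0244,-0.0603,0,0,0],[0.0020,0.0414,-0.0742,0,0,0],[0.0025,0.0613,-0.0832,0,0,0],[0.0030,0.0830,-0.0868,0,0,0],[0.0035,0.1048,-0.0847,0,0,0],[0.0040,0.1253,-0.0770,0,0,0],
```

```bash
python3 -m crank '[[[0.0005,0.004,-0.0219,0,0,0],[0.001,0.0117,-0.0424,0,0,0],[0.0015,0.0244,-0.0603,0,0,0],[0.002,0.0414,-0.0742,0,0,0],[0.0025,0.0613,-0.0832,0,0,0],[0.003,0.083,-0.0868,0,0,0],[0.0035,0.1048,-0.0847,0,0,0],[0.004,0.1253,-0.077,0,0,0]]]'; python3 tab2.py .562 -.088 15 3
python3 - <<'E'
from h import *
a=cv2.imread("pics/s1.png")
im=read_camera("side")[:,:,::-1]; cv2.imwrite("pics/s2.png",im)
o=np.hstack([cv2.resize(i[180:280,225:350],None,fx=3.2,fy=3.2,interpolation=2) for i in (a,im)]); cv2.imwrite("pics/s12.png",o)
E
```

```text
time_s: 7.9
position: [0.6365, -0.1277, 0.2797]
tool_rot: [0.709, -0.002, -0.705, -0.0]
force: [-1.6, 6.3, 1.8]
grip_width: 0.0209
-28.05568487619658 [ 0.63647572 -0.12769234  0.27967903] [-1.6  6.3  1.8]
[0.0005,0.0177,0.0131,0,0,0],[0.0010,0.0316,0.0300,0,0,0],[0.0015,0.0407,0.0500,0,0,0],
```

View pics/s12.png

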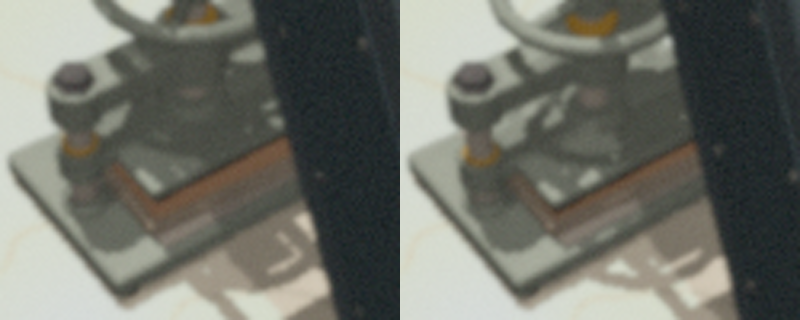

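```bash
cat >> tab2.py <<'E'

f=sense()["force"]; print("\nphi",np.degrees(p0).round(1),"tang",(-f[0]*np.sin(p0)+f[1]*np.cos(p0)).round(2),"rad",(f[0]*np.cos(p0)+f[1]*np.sin(p0)).round(2))
E
python3 -m crank '[[[0.0005,0.0177,0.0131,0,0,0],[0.001,0.0316,0.03,0,0,0]]]' >/dev/null; python3 tab2.py .562 -.088 10 6
```

```text
-59.97157379522678 [ 0.60442054 -0.16139042  0.2785592 ] [-3.8 16.6  7.9]
[0.0003,0.0055,0.0137,0,0,0],[0.0007,0.0093,0.0278,0,0,0],[0.0010,0.0106,0.0424,0,0,0],[0.0013,0.0093,0.0570,0,0,0],[0.0017,0.0056,0.0711,0,0,0],[0.0020,-0.0006,0.0844,0,0,0],
phi -60.0 tang 5.05 rad -16.3
```

```bash
python3 -m crank '[[[0.0003,0.0055,0.0137,0,0,0],[0.0007,0.0093,0.0278,0,0,0],[0.001,0.0106,0.0424,0,0,0]]]' >/dev/null; python3 tab2.py .562 -.088 10 3
```

```text
-89.6512688352838 [ 0.56251479 -0.17257761  0.27763449] [ 4.9 -1.2  1.8]
[0.0003,-0.0018,0.0146,0,0,0],[0.0007,-0.0055,0.0288,0,0,0],[0.0010,-0.0116,0.0421,0,0,0],
phi -89.7 tang 4.91 rad 1.26
```

Turned 454° so far, and the tangential force is still at its free level (4.9 N).

```bash
python3 -m crank '[[[0.0003,-0.0018,0.0146,0,0,0],[0.0007,-0.0055,0.0288,0,0,0],[0.001,-0.0116,0.0421,0,0,0]]]' >/dev/null; python3 tab2.py .562 -.088 10 3
```

```text
-119.23303984620865 [ 0.52055737 -0.16205255  0.27664143] [ 2.  -4.9  3.4]
[0.0003,-0.0090,0.0117,0,0,0],[0.0007,-0.0192,0.0222,0,0,0],[0.0010,-0.0311,0.0307,0,0,0],
phi -119.2 tang 4.16 rad 3.33
```

```bash
python3 -m crank '[[[0.0003,-0.009,0.0117,0,0,0],[0.0007,-0.0192,0.0222,0,0,0],[0.001,-0.0311,0.0307,0,0,0]]]' >/dev/null; python3 tab2.py .562 -.088 10 3
```

```text
-148.77570520719692 [ 0.48923575 -0.13210978  0.2755863 ] [ -4.1 -10.3   6.9]
[0.0003,-0.0137,0.0055,0,0,0],[0.0007,-0.0278,0.0096,0,0,0],[0.0010,-0.0423,0.0112,0,0,0],
phi -148.8 tang 6.69 rad 8.8
```

```bash
python3 -m crank '[[[0.0003,-0.0137,0.0055,0,0,0],[0.0007,-0.0278,0.0096,0,0,0],[0.001,-0.0423,0.0112,0,0,0]]]' >/dev/null; python3 tab2.py .562 -.088 10 3
```

```text
-178.3698481893493 [ 0.47672005 -0.090427    0.27457084] [-9.4 -7.5 11.5]
[0.0003,-0.0147,-0.0022,0,0,0],[0.0007,-0.0289,-0.0056,0,0,0],[0.0010,-0.0423,-0.0114,0,0,0],
phi -178.4 tang 7.28 rad 9.57
```

```bash
python3 -m crank '[[[0.0003,-0.0147,-0.0022,0,0,0],[0.0007,-0.0289,-0.0056,0,0,0],[0.001,-0.0423,-0.0114,0,0,0]]]' >/dev/null; python3 tab2.py .562 -.088 10 3
```

```text
151.88959838452413 [ 0.48658062 -0.0477122   0.27352556] [-13.5  -2.5  14.6]
[0.0003,-0.0116,-0.0093,0,0,0],[0.0007,-0.0222,-0.0193,0,0,0],[0.0010,-0.0310,-0.0310,0,0,0],
phi 151.9 tang 8.59 rad 10.73
```

The tangential force holds at about 4.7 N until roughly 490°. It then rises at the stated 5 N per quarter turn, so touch is at about 490°. I'm now at 572°, so I'll go about 10° more, then release and check.

```bash
python3 -m crank '[[[0.0003,-0.0116,-0.0093,0,0,0],[0.0003,-0.0116,-0.0093,0,0,0]]]'; python3 tab2.py .562 -.088 10 1; python3 -m crank '[[[0,0,0,0,0,0],[0,0,0,0,0,0],[0,0,0,0,0,0],[0,0,0,0,0,0],[0,0,0,0,0,0],[0,0,0,0,0,0],[0,0,0,0,0,0],[0,0,0,0,0,0]]]' -1;python3 - <<'E'
from h import *
print(axes().round(3).tolist())
E
```

```text
time_s: 9.85
position: [0.4956, -0.0341, 0.2732]
tool_rot: [-0.706, 0.006, 0.708, -0.003]
force: [-6.8, 9.3, 9.1]
grip_width: 0.0216
140.93657815321862 [ 0.4956127  -0.03411884  0.27323111] [-6.8  9.3  9.1]
[0.0003,-0.0096,-0.0113,0,0,0],
phi 140.9 tang -2.97 rad 11.16
time_s: 10.65
position: [0.4956, -0.0342, 0.2732]
tool_rot: [-0.706, 0.006, 0.708, -0.003]
force: [0.8, 0.5, -0.6]
grip_width: 0.0853
[[-0.002, -0.003, -1.0], [-0.012, -1.0, 0.004], [-1.0, 0.012, 0.002]]
```

```bash
python3 -m crank '[[[-0.02,0,0,0,0,0],[-0.05,0,0,0,0,0],[-0.1,0,0,0,0,0],[-0.15,0,0,0,0,0],[-0.197,0,0,0,0,0],[-0.197,0.056,0.02,0,0,0],[-0.197,0.056,0.04,0,0,0],[-0.197,0.056,0.04,0,0,0],[-0.197,0.056,0.04,0,0,0],[-0.197,0.056,0.04,0,0,0]]]'
python3 - <<'E'
from h import *
import pickle
m=camera_model("wrist"); w=read_camera("wrist")[:,:,::-1]; pickle.dump(m,open("wD.pkl","wb"))
s=read_camera("side")[:,:,::-1]
t=read_camera("top")[:,:,::-1]; cv2.imwrite("pics/t3.png",t);cv2.imwrite("pics/wD.png",w);cv2.imwrite("pics/s3.png",s)
a=cv2.imread("pics/side0.png"); f=lambda i:cv2.resize(i[170:275,220:350],(400,324),interpolation=2)
o=np.zeros((600,800,3),np.uint8); o[:324]=np.hstack([f(a),f(s)]); o[324:,:368]=cv2.resize(w,(368,276)); o[324:,400:768]=cv2.resize(t,(368,276)); cv2.imwrite("pics/fin.png",o)
E
```

```text
time_s: 11.65
position: [0.4563, -0.0873, 0.4708]
tool_rot: [-0.706, 0.005, 0.708, -0.003]
force: [0.1, 0.0, 0.2]
grip_width: 0.0854
```

View pics/fin.png

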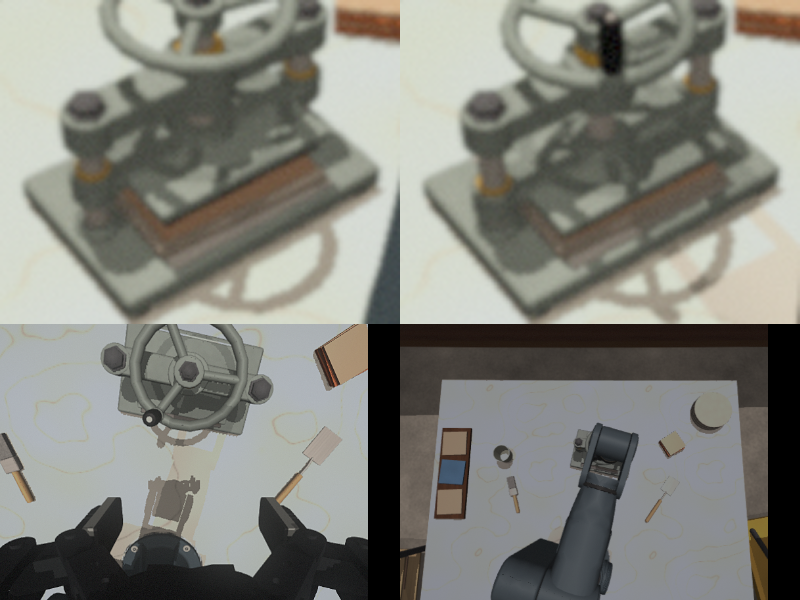

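Run:
```python
from h import *
import pickle
D=pickle.load(open("wD.pkl","rb"))
h=plane(D,(228,141.5),.300);n=plane(D,(288,71.5),.252);print(h,n,np.degrees(np.arctan2(h[1]+.088,h[0]-.562)))
s=camera_model("side");T=np.linalg.inv(s["pose"])
def pr(p): c=T@[*p,1]; return np.array([s["fx"]*c[0]/c[2]+s["cx"],s["fy"]*c[1]/c[2]+s["cy"]])
y=np.radians(-11.5);R=np.array([[np.cos(y),-np.sin(y)],[np.sin(y),np.cos(y)]])
c=lambda x,yy,z:[*(np.array([.562,-.088])+R@[x,yy]),z]
for z in (.057,.057+.012): print("platen lower corner z",z,pr(c(-.0825,.1025,z)))
print("tile top corner",pr(c(-.07,.09,.057)),"board top corner",pr(c(-.08,.1,.047)),"bed",pr(c(-.105,.16,.035)))
print("rim c at .227/.246",pr(c(0,0,.227)),pr(c(0,0,.246)),"nut", pr(c(0,0,.252)))
a,b=[cv2.cvtColor(cv2.imread(f"pics/{k}.png"),6) for k in("side0","s3")]
cv2.imwrite("pics/cmp.png",np.hstack([cv2.resize(i[212:262,240:300],(400,333),interpolation=2) for i in map(cv2.imread,("pics/side0.png","pics/s3.png"))]))
# nut vertical shift via template matching
t=a[160:175,276:293].astype(np.float32)
r=cv2.matchTemplate(b[150:195,266:303],t.astype(np.uint8),cv2.TM_CCOEFF_NORMED);_,v,_,l=cv2.minMaxLoc(r);k=r[l[1]-1:l[1]+2,l[0]];print(v,l[0]+266-276,l[1]+150-160+.5*(k[0]-k[2])/(k[0]-2*k[1]+k[2]))
# unexpected shift of bystanders: diff
```

```text
[ 0.496588   -0.03344969  0.3       ] [ 0.55910444 -0.08706565  0.252     ] 140.17359787943656
platen lower corner z 0.057 [271.58395127 249.52700376]
platen lower corner z 0.069 [271.44622703 246.77505444]
tile top corner [272.71990631 245.18758795] board top corner [271.92491269 250.91696518] bed [259.73342582 267.93877817]
rim c at .227/.246 [283.03951474 177.58863846] [282.94238055 172.34024858] nut [282.91126132 170.65880285]
0.8585861921310425 -1 5.3432336
```

View pics/cmp.png

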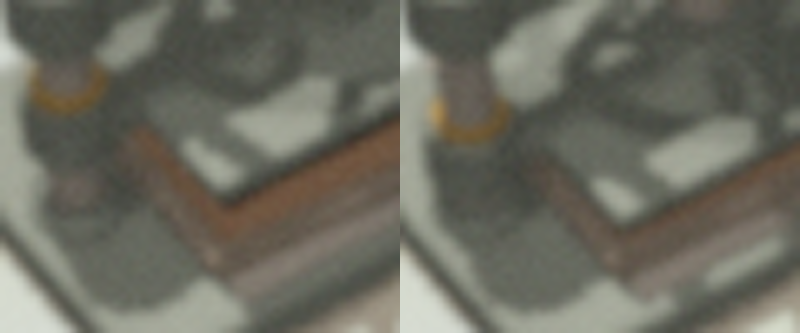

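```bash
python3 -c "
from bench import *
print(sign_off(),sense()['time_s'],sense()['force'].round(1))"
```

```text
the job is handed in; nothing more can be done
the job is handed in; nothing more can be done
```

I wound the press down by about 583° (1.62 turns), let go of the wheel, backed the arm off and handed the job in. That took about 12 s of robot time.

- **Touch point:** the tangential force at the handle stayed near 4.7 N until about 490°, give or take 10°. It then rose at about 5 N per quarter turn, reaching 8.6 N at 572°. That puts the end about 93° past first touch.
- **After release:** the wrist camera put the handle at 140°, against 141° at the moment of release, so the screw held. The side camera showed the hub 19.3 mm lower, against 19.4 mm expected from the turn.
- **Tile and bench:** the tile board's corner looked unmoved, within about a pixel. The pot, spare tiles, brush and spreader looked in place, judged by eye. The gripper read zero force.
- **Disagreements:** the camera heights for the wheel came out 2–7 mm below the height the force onset implies (about 246 mm at the start), so I relied on the force to find touch. Side forces on the handle reached about 18 N at places, because my estimate of the screw axis was 1–2 mm out. The one tangential reading taken after the last stop was −3 N; I put that down to the stop itself.

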